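# Hold a thumb-pin collar on the flat of a gearmotor shaft

## Task

On this study desk, first turn the gearmotor's bare upright shaft until its flat faces squarely to the front of the gearbox (the end away from the motor can), then set the loose collar that has the thumb pin over the shaft, right down on the shoulder, with its pin to the front. Pinch the collar between the pin's head and its back so that the pin is pushed firmly in onto the flat, and finish like that, still holding it pinched, so that I can lock it; do not let go. Leave the other things on the desk where they are.

Things in the scene. Friction and masses are not known exactly. Their poses are not given: they have to be found in the camera images.
- motor: Gearmotor fixed on a plywood foot (165 x 100 x 6 mm). Origin: on the desk, straight below the shaft's axis. Grey block 80 (x) x 70 (y) mm centred on that axis, top at z = 50 mm. Front: -x (small steel rib on the top's front edge); the motor can (42 mm round, top at 49) lies along +x to x = 104 mm. A boss, 25 mm diameter, rises from the block to z = 75 mm: its top is the shoulder.
- shaft (a joint): Turn of the upright shaft, rad, counter-clockwise from above positive; 0: its flat faces the front (motor's -x). Turns either way to 3.1 with 0.035 N m friction, stays where left; starts at 0.6 to 1.5. The steel shaft is 16 mm thick, z = 75 to 125 mm, with one flat over its whole length, 4.5 mm from the axis (12.5 mm across, flat 13 mm wide); its top 6 mm taper to 60 %.
- shaft_top (a point): Centre of the shaft's upper end, 125 mm above the desk; a point fixed to the gearmotor, it does not turn with the shaft.
- collar: Loose aluminium collar, 38 mm outside diameter, 30 mm tall, round through bore 19 mm, 70 to 140 g; the only ring with a pin at its side. Origin: centre of its underside; z up along the bore; the pin sticks out to its -x. It starts standing on the desk, bore upright.
- pin (a joint): Spring thumb pin of the collar, m: 0 out, 0.009 fully in, moves to the collar's +x; the spring resists with 1 N at first, 4.5 N at 0.008, and pushes it out when released. Its foot (6 x 6 mm) is 10.5 mm from the bore's axis when out, leaving the bore free. With the collar on the shaft and pinched front to back it goes in about 0.008 on the flat, less than 0.006 elsewhere.
- pin_head (a point): Centre of the outer face of the pin's round head (14 mm diameter, 5 mm thick), moves with the pin: 33 mm from the bore's axis when out, 15 mm above the collar's underside. Head to the collar's back: 52 mm when out, about 43.5 mm when pressed on the flat.
- spacer: Plain aluminium ring without a pin, 38 mm diameter, 22 mm tall, loose on the desk; leave. Origin: centre of its underside.
- pulley: Flat aluminium disc pulley, 54 mm diameter, 14 mm tall, loose on the desk; leave. Origin: centre of its underside.
- screwdriver: Screwdriver, 190 mm long, 26 mm thick handle, lying on the desk; leave. Origin: middle of its length, on the desk; tip to +x.
- mouse: White computer mouse, 100 x 58 x 33 mm, on a black mat; leave. Origin: centre of its underside.
- bottle: Clear bottle, 56 mm diameter, 150 mm tall, standing; leave. Origin: centre of its underside.
- tin: Low round tin, 64 mm diameter, 45 mm tall, standing; leave. Origin: centre of its underside.
There are look-alikes about, which are no part of the job. What is shaped like the collar but green is not meant. Leave any yellow look-alike of the motor alone.

How it is judged:
On the way, in this order (a step that is already met when the one before it is completed fails the run):
1. the bare shaft is turned until its flat faces the front of the gearbox (value of joint shaft between -0.2 and 0.2 rad and horizontal distance between collar and shaft_top above 0.03 m), for 0.3 s.
2. the collar stands on the shoulder over the shaft, pin to the front (z of collar in the frame of motor between 0.072 and 0.079 m and horizontal distance between collar and shaft_top below 0.005 m and angle between collar's own z axis and vertical below 0.08 rad and angle between the x axis of collar and the x axis of motor, either way round below 0.25 rad and x of pin_head in the frame of motor below 0 m), for 0.2 s.
At the end, for the whole second after the job is handed in: Fingers still hold the collar (over 3 N); its pin is in over 6.2 mm, which only the flat allows; the collar is on the shoulder (+4/-3 mm), upright within 0.08 rad, centred within 5 mm, pin to the front within 0.25 rad; the shaft's flat faces the front within 0.2 rad (all of step 2 and value of joint shaft between -0.2 and 0.2 rad and value of joint pin above 0.0062 m and contact force between the fingers and collar above 3 N); the arm keeps its last pose, push and grip.
It fails at once if another thing on the desk (spacer, pulley, screwdriver, mouse, bottle, tin) is moved more than 3 cm (distance of any of spacer, pulley, screwdriver, mouse, bottle, tin from where it was at the start of the episode above 0.03 m).
It also fails if it takes over 69 s, if anything falls off the work surface, if the arm or the gripper's body presses on something with over 40 N, if the wrist force passes 120 N, or if a joint passes its speed limit or range.

## Robot

A 6-joint arm with a two-finger parallel gripper is mounted at the origin on the work surface. World frame = base frame: x ahead of the robot, y to its left, z up, the work surface at z = 0. Lengths are in m, angles in rad, forces in N, time in s.
With the tool pointing down it reaches from about 0.35 to 0.975 m from the base axis. Payload 4.9 kg.
Tool frame: the origin (TCP) lies on the centre line of the jaws, within the pads' length; the fingertips stand manip.tcp_to_tips ahead of it and the grasp point (between the pads) is the TCP (manip.tcp_to_tips is the distance from the TCP to the fingertips, in m); y points along the fingers, z is the direction in which the jaws open and shut, and the axes are right-handed (so a half turn about y gives the same grasp; the last joint's range is limited). The gripper opens to 85 mm and grips with 20 to 120 N. Pads are 22 mm wide; open, the fingers measure 114 mm over their backs; the gripper's body (76 mm by 85 mm) begins 54 mm behind the grasp point. The pads swing forward as they close: fully open they stand 13 mm farther back than shut.
Start: joints at [-1.394, 0.053, 1.613, -0, 1.476, -0.119], TCP at [0.182, -0.598, 0.226] pointing down, gripper open.
Joint ranges: [-3.01, 3.01], [-1.01, 2.22], [0.06, 2.58], [-1.02, 4.17], [0.09, 2.62], [-3.14, 3.14]. Speed limits (rad/s): [2.57, 2.57, 3.14, 3.14, 3.14, 3.14].

## Interface

Orientations are given as a unit quaternion [w, x, y, z].
In Python, from plant import manip gives the robot as it stands.
- The arm moves only by the tool apply_moves, never from a script. Its argument "moves" is a list of rows, each a list of 7 numbers: the gripper's target within -1 to 1 (shut at 1, half-way at 0, fully open at -1), then the shift along the tool's x, y, z in mm, then the turn, a rotation vector about the tool's x, y, z in degrees. A call has 1 to 20 rows; each row shifts and turns the commanded pose from where the row before left it, along the tool's axes as they then stand; what a row does not reach is not made up. A row lasts 1/10 s, in which the tool goes at most 50 mm and 8.59 degrees, less where a joint would pass 70% of its speed; a pose out of reach is approached as far as the arm can. A call with a gripper value outside its range is refused whole. The fingers move at their own pace and stop on an object; the grip force is fixed at half the most. Time passes only in rows, so rows that do not move let the fingers close. It gives the time, the measured TCP pose, the force and the opening at its end, in the units of the state.
- manip.state(): the state, without advancing time (a new reading comes with each control period).
- manip.grab_frame(name): name is "scene" or "top" or "wrist"; returns the picture (420x560x3 uint8, blue, green, red); there is no depth.
- manip.calibration(name): a dict with "mtx" (3x3 intrinsics, pixels), "distortion" ([k1, k2, p1, p2, k3] as OpenCV has them; the pictures are not rectified), "T" (4x4, takes a point from camera to world coordinates); the wrist camera has in their place "T_tool_cam" (4x4, takes a point from camera to tool coordinates, whose origin is the TCP and whose axes are the tool frame's). Camera axes: x right, y down, z forward; pixel columns grow to the right and rows downward; lengths in m; the calibration is good to about 2 mm. A picture is of the moment at which its call begins: read the wrist's pose just before it. calibration takes no time and is no camera call.
- manip.job_done(): hands the job in, once; it reports no verdict.
The state is a dict: "time": time; "joint_pos": joint angles; "joint_vel": joint speeds; "joint_efforts": joint torques, N m; "tool_pos": TCP position; "tool_rot": TCP orientation; "contact_force": force on the tool from outside, world axes, zero at the start; "ft_torque": the same for the moment, N m; "gripper_width": opening from 0.0 (shut) to 1.0 (fully open).
Only numpy, scipy, OpenCV 4.12 (cv2) and the standard library are available. Lean on these libraries where they do the work, as an engineer would, in place of code of your own. Each camera call takes 0.05 s, during which the arm holds its last target. There are 200 camera calls.

## Working session

There is one attempt and no reset: what is moved stays moved. The work goes in short steps, Python scripts to look and compute and a tool call to move; the robot and the scene stay as the last step left them, time stands still between calls to the robot, and variables do not carry over. Pictures are saved under pics/ and viewed, about 8 in all and at most 12, crops included, and the job is handed in when it is done.

Besides the shell and the picture viewer there is one more tool, called after ">>>" as name(argument=value, ...) on one line, values as JSON. apply_moves: Moves the arm, as the interface text tells. Its arguments: {"type":"object","properties":{"moves":{"type":"array","items":{"type":"array","items":{"type":"number"}}}},"required":["moves"]}

```bash
mkdir -p pics; ls; cat > h.py <<'E'
import cv2,numpy as np
from plant import manip
from scipy.spatial.transform import Rotation as R
def T_of(name,st=None):
    c=manip.calibration(name)
    if name!='wrist': return c,np.array(c['T'])
    st=st or manip.state(); T=np.eye(4); q=st['tool_rot']; T[:3,:3]=R.from_quat([q[1],q[2],q[3],q[0]]).as_matrix(); T[:3,3]=st['tool_pos']
    return c,T@np.array(c['T_tool_cam'])
def px2w(name,uv,z,st=None):
    c,T=T_of(name,st); p=cv2.undistortPoints(np.array([[uv]],float),np.array(c['mtx']),np.array(c['distortion']))[0,0]
    d=T[:3,:3]@[p[0],p[1],1]; o=T[:3,3]; return o+d*(z-o[2])/d[2]
def w2px(name,P,st=None):
    c,T=T_of(name,st); Ti=np.linalg.inv(T); P=np.atleast_2d(np.array(P,float))
    return cv2.projectPoints((P@Ti[:3,:3].T+Ti[:3,3]),np.zeros(3),np.zeros(3),np.array(c['mtx']),np.array(c['distortion']))[0][:,0]
E
python3 - <<'E'
from h import *
s=manip.state();print(s, manip.tcp_to_tips)
for n in('scene','top'):
    f=manip.grab_frame(n);cv2.imwrite(f'pics/{n}0.png',f);print(n,np.round(T_of(n)[1],3).tolist(),np.array(manip.calibration(n)['mtx'])[0])
    if n=='top': a=f
    else: b=f
cv2.imwrite('pics/tops0.png',cv2.resize(a,(800,600),interpolation=cv2.INTER_CUBIC))
E
```

```text
pics
{'time': 0.0, 'joint_pos': array([-1.39396956e+00,  5.33878566e-02,  1.61431015e+00, -2.09669428e-05,
        1.47598177e+00, -1.19010251e-01]), 'joint_vel': array([-0.00133629, -0.00267916,  0.00071532,  0.00086308,  0.00167342,
       -0.00024912]), 'joint_efforts': array([ 1.62677155e-03, -3.93686128e+01, -3.70171523e+01, -1.06382444e-05,
        7.21002274e-03, -3.45611390e-06]), 'tool_pos': array([ 0.18208863, -0.59722131,  0.22483416]), 'tool_rot': array([ 0.10418512, -0.10424253,  0.70012207, -0.69864729]), 'contact_force': array([ 0.49541922, -0.26653587,  0.31912315]), 'ft_torque': array([-0.07009924, -0.02424221,  0.06750631]), 'gripper_width': 1.000735809182226} 0.019
scene [[0.578, 0.502, -0.644, 1.225], [0.816, -0.343, 0.465, -0.531], [0.012, -0.794, -0.608, 0.765], [0.0, 0.0, 0.0, 1.0]] [492.10286586   0.         281.81762751]
top [[0.002, -0.998, 0.067, 0.427], [-1.0, -0.003, -0.013, -0.0], [0.013, -0.067, -0.998, 1.349], [0.0, 0.0, 0.0, 1.0]] [418.43145909   0.         282.91270985]
```

View pics/tops0.png

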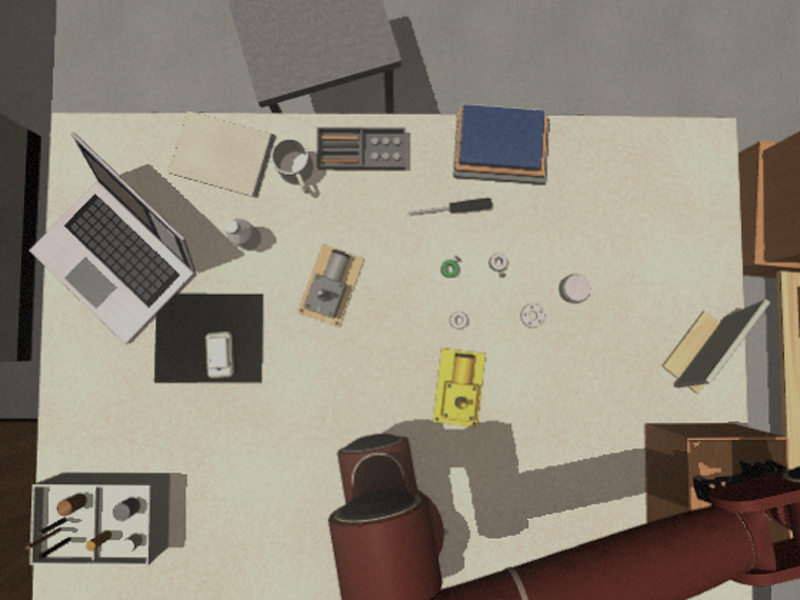

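View pics/scene0.png

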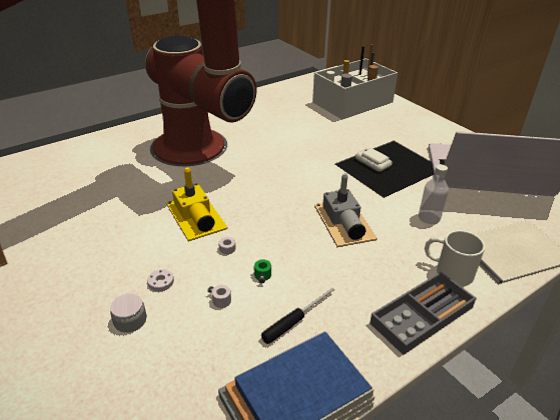

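The grey ring with a pin at its side (top, 800x600 view: ring (498,262), pin (503,274)) is the collar. The green one (451,268) is excluded and (459,320) is a plain ring, the spacer. The grey motor is at (330,290); the yellow one is a look-alike. I'll confirm these in enlarged crops.

```bash
python3 - <<'E'
from h import *
t=cv2.imread('pics/top0.png')
k=9
A=cv2.resize(t[165:237,200:264][:66,:44*1],None,fx=k,fy=k,interpolation=cv2.INTER_CUBIC)
A=cv2.resize(t[165:231,206:258],None,fx=k,fy=k,interpolation=cv2.INTER_CUBIC) 
B=cv2.resize(t[165:231,330:366],None,fx=k,fy=k,interpolation=cv2.INTER_CUBIC)
cv2.imwrite('pics/c1.png',np.hstack([A,B]));print(A.shape,B.shape)
for n,uv,z in(('collar',(348.6,183.4),.03),('shaft',(228,202),.125),('spacer',(321,224),.022),('pulley',(373,221),.014),('tin',(402,202),.045)):print(n,px2w('top',uv,z))
E
```

```text
(594, 468, 3) (594, 324, 3)
collar [ 0.59796616 -0.22624138  0.03      ]
shaft [0.52932643 0.14476014 0.125     ]
spacer [ 0.46886559 -0.13866007  0.022     ]
pulley [ 0.47916514 -0.30643934  0.014     ]
tin [ 0.53796619 -0.39169346  0.045     ]
```

View pics/c1.png

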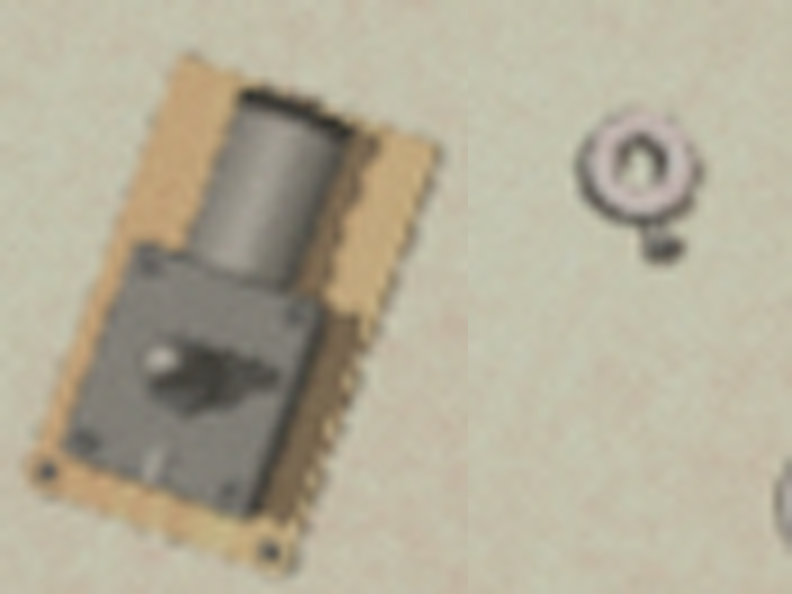

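Confirmed: the ring at crop (640,165) is metallic with its pin at (663,247). The motor block is grey, with its front rib at (155,465), its shaft top at (160,360), and a yaw of about -20°.

```bash
cat >> h.py <<'E'
def goto(pos,head_deg=None,s=None):
    """deltas in tool axes (mm), then turn about tool y to bring tool z heading to head_deg (mod 180)"""
    s=s or manip.state(); q=s['tool_rot']; M=R.from_quat([q[1],q[2],q[3],q[0]]).as_matrix()
    d=M.T@(np.array(pos)-s['tool_pos'])*1000
    h=np.degrees(np.arctan2(M[1,2],M[0,2])); o=dict(shift=np.round(d,1),head=round(h,1),tilt=np.round(M[:,1],4),j=np.round(s['joint_pos'],2))
    if head_deg is not None:
        a=(head_deg-h+90)%180-90; o['turn_y_deg']=round(-a,1); o['M']=np.round(M,3).tolist()
    return o
E
python3 - <<'E'
from h import *
print(np.round(manip.calibration('wrist')['T_tool_cam'],4).tolist(),manip.calibration('wrist')['mtx'])
P=lambda x,y,z,ox=206:px2w('top',(ox+x/9-.45,165+y/9-.45),z)
F=[P(*c,.006) for c in((190,55),(440,150),(30,480),(290,570))]
for a,b in((2,0),(3,1),(0,1),(2,3)):
    d=F[b]-F[a];print(np.linalg.norm(d[:2]),np.degrees(np.arctan2(d[1],d[0])))
print('blockc',np.mean([P(*c,.05) for c in((140,240),(330,290),(65,440),(250,515))],0),'shaft',P(160,360,.125))
c=P(640-468,165,.03,330);h=P(663-468,245,.015,330);print('collar',c,h,np.linalg.norm((h-c)[:2]),np.degrees(np.arctan2(*(c-h)[1::-1])))
print(goto([.53,.145,.3],0))
E
```

```text
[[0.0004, 0.9532, 0.3022, -0.0778], [0.0009, -0.3022, 0.9532, -0.1483], [1.0, -0.0001, -0.001, 0.0005], [0.0, 0.0, 0.0, 1.0]] [[372.03711877   0.         277.92191428]
 [  0.         372.03711877 209.57733647]
 [  0.           0.           1.        ]]
0.1625900318759476 -19.842969614959696
0.15951867204663278 -19.140052033458435
0.09619590565121401 -110.69832511067015
0.09815597278186837 -108.88134146201936
blockc [0.52379093 0.15549799 0.05      ] shaft [0.52178438 0.15834977 0.125     ]
collar [ 0.59962132 -0.22645036  0.03      ] [ 0.57287091 -0.2370213   0.015     ] 0.028763329249642904 21.562410649361674
{'shift': array([-549.2,  -73.8, -608.7]), 'head': np.float64(-73.0), 'tilt': array([-3.0e-04,  1.9e-03, -1.0e+00]), 'j': array([-1.39,  0.05,  1.61, -0.  ,  1.48, -0.12]), 'turn_y_deg': np.float64(-73.0), 'M': [[-0.957, -0.0, 0.292], [-0.292, 0.002, -0.957], [-0.0, -1.0, -0.002]]}
```

>>> apply_moves(moves=[[-1,-27.3,-1.3,-31.1,0,0,0],[-1,-27.3,-1.3,-31.1,0,0,0],[-1,-27.3,-1.3,-31.1,0,0,0],[-1,-27.3,-1.3,-31.1,0,0,0],[-1,-27.3,-1.3,-31.1,0,0,0],[-1,-27.3,-1.3,-31.1,0,0,0],[-1,-27.3,-1.3,-31.1,0,0,0],[-1,-27.3,-1.3,-31.1,0,0,0],[-1,-27.3,-1.3,-31.1,0,0,0],[-1,-27.3,-1.3,-31.1,0,0,0],[-1,-27.3,-1.3,-31.1,0,0,0],[-1,-27.3,-1.3,-31.1,0,0,0],[-1,-27.3,-1.3,-31.1,0,0,0],[-1,-27.3,-1.3,-31.1,0,0,0],[-1,-27.3,-1.3,-31.1,0,0,0],[-1,-27.3,-1.3,-31.1,0,0,0],[-1,-27.3,-1.3,-31.1,0,0,0],[-1,-27.3,-1.3,-31.1,0,0,0],[-1,-27.3,-1.3,-31.1,0,0,0],[-1,-27.3,-1.3,-31.1,0,0,0]])

```text
time: 2.1
tool_pos: [0.5233, 0.1581, 0.2516]
tool_rot: [-0.104, 0.105, -0.699, 0.699]
contact_force: [-0.1, -0.5, -0.1]
gripper_width: 1.0
```

>>> apply_moves(moves=[[-1,0,0,0,0,-8.5,0],[-1,0,0,0,0,-8.5,0],[-1,0,0,0,0,-8.5,0],[-1,0,0,0,0,-8.5,0],[-1,0,0,0,0,-8.5,0],[-1,0,0,0,0,-8.5,0],[-1,0,0,0,0,-8.5,0],[-1,0,0,0,0,-8.5,0],[-1,0,0,0,0,-8.5,0],[-1,0,0,0,0,-8.5,0],[-1,0,0,0,0,0,0],[-1,0,0,0,0,0,0]])

```text
time: 3.3
tool_pos: [0.523, 0.1563, 0.2517]
tool_rot: [-0.548, 0.549, -0.446, 0.446]
contact_force: [-0.6, -0.0, 0.8]
gripper_width: 0.999
```

```bash
python3 - <<'E'
from h import *
s=manip.state();f=manip.grab_frame('wrist');cv2.imwrite('pics/w1.png',f)
import pickle;pickle.dump(s,open('w1.pkl','wb'))
print(s['time'],s['tool_pos'],goto([.523,.157,.25],0,s)); print(w2px('wrist',[[.523,.157,.125],[.523,.157,.075]],s))
u,v=w2px('wrist',[[.523,.157,.1]],s)[0].astype(int)
x0=max(0,min(560-200,u-100));y0=max(0,min(420-150,v-75));print(x0,y0)
cv2.imwrite('pics/w1c.png',cv2.resize(f[y0:y0+150,x0:x0+200],None,fx=4,fy=4,interpolation=cv2.INTER_CUBIC))
E
```

```text
3.3 [0.5229581  0.15630151 0.25171351] {'shift': array([-0.7,  1.7,  0.2]), 'head': np.float64(11.8), 'tilt': array([-7.e-04, -1.e-04, -1.e+00]), 'j': array([ 0.15, -0.15,  1.77,  0.  ,  1.53, -0.05]), 'turn_y_deg': np.float64(11.8), 'M': [[0.204, -0.001, 0.979], [-0.979, -0.0, 0.204], [-0.0, -1.0, -0.001]]}
[[277.71247752 196.22320374]
 [277.70418538 181.24178113]]
177 113
```

View pics/w1c.png

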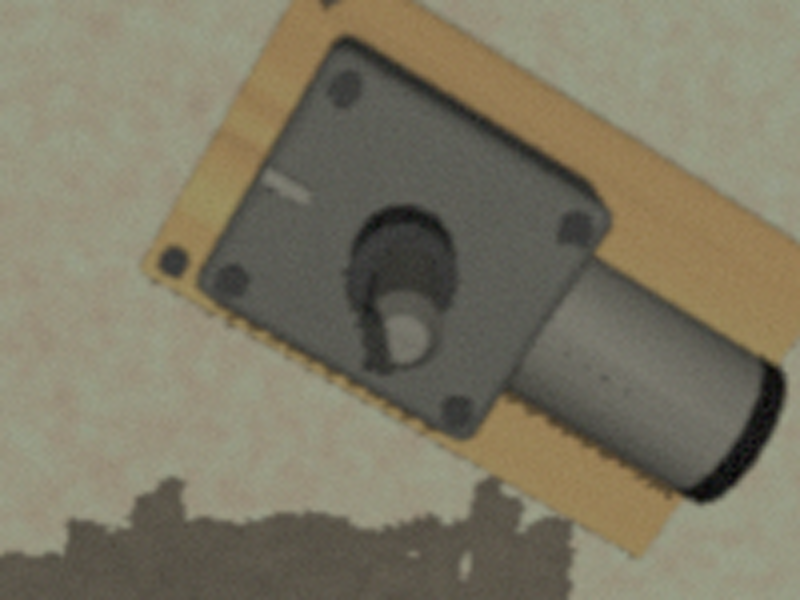

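The shaft's end is at crop (405,338), within 1-2 px of my estimate. The flat seems to face image left. I'll zoom in for its edge.

```bash
python3 - <<'E'
from h import *
import pickle;s=pickle.load(open('w1.pkl','rb'))
f=cv2.imread('pics/w1.png')
g=cv2.convertScaleAbs(f[160:215,250:310],alpha=1.7,beta=-20)
cv2.imwrite('pics/w1d.png',cv2.resize(g,None,fx=10,fy=10,interpolation=cv2.INTER_CUBIC))
print(px2w('wrist',(278.3,197.5),.125,s),[px2w('wrist',(177+x/4,113+y/4),.05,s) for x,y in((345,40),(607,215),(205,290),(465,437))])
E
```

```text
[0.52364856 0.15609606 0.125     ] [array([0.49990972, 0.20254421, 0.05      ]), array([0.56901941, 0.17508728, 0.05      ]), array([0.47814639, 0.13738375, 0.05      ]), array([0.54792664, 0.11333496, 0.05      ])]
```

View pics/w1d.png

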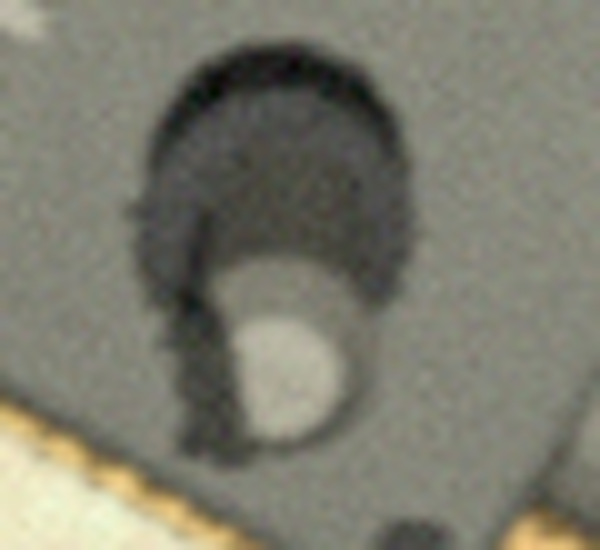

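The flat is nearly edge-on to image left, its end-face edge running about (240,335) to (252,430). Its normal is at heading about 201°, so the shaft sits at about 0.7 rad. Squeezing will align it to the jaws. I'll grip the shaft at jaw heading 21°.

>>> apply_moves(moves=[[-1,0,0,0,0,-8.5,0],[-1,0,0,0,0,-0.7,0],[-1,0,25,2.4,0,0,0],[-1,0,30,0,0,0,0],[-1,0,30,0,0,0,0],[-1,0,30,0,0,0,0],[-1,0,20,0,0,0,0],[-1,0,12,0,0,0,0],[1,0,0,0,0,0,0],[1,0,0,0,0,0,0],[1,0,0,0,0,0,0],[1,0,0,0,0,0,0],[1,0,0,0,0,0,0],[1,0,0,0,0,0,0],[1,0,0,0,0,0,0],[1,0,0,0,0,0,0]])

```text
time: 4.95
tool_pos: [0.5241, 0.1565, 0.1065]
tool_rot: [-0.582, 0.585, -0.401, 0.399]
contact_force: [-9.5, -2.6, 9.2]
gripper_width: 0.116
```

```bash
python3 - <<'E'
from h import *
s=manip.state();print(s['tool_pos'],s['contact_force'],s['ft_torque'],s['gripper_width']*85,goto([.5254,.1559,.105],-20,s))
E
```

```text
[0.52408613 0.15651559 0.10652107] [-9.54606072 -2.58808216  9.22373295] [-0.55272725  1.49070647 -0.02285001] 9.819246233609592 {'shift': array([1. , 1.5, 1. ]), 'head': np.float64(21.2), 'tilt': array([-0.0041, -0.002 , -1.    ]), 'j': array([ 0.15, -0.02,  1.9 , -0.  ,  1.27, -0.21]), 'turn_y_deg': np.float64(41.2), 'M': [[0.361, -0.004, 0.933], [-0.933, -0.002, 0.361], [0.0, -1.0, -0.005]]}
```

>>> apply_moves(moves=[[1,0,0,-1,0,7,0],[1,0,0,0,0,7,0],[1,0,0,0,0,7,0],[1,0,0,0,0,7,0],[1,0,0,0,0,7,0],[1,0,0,0,0,6.2,0],[1,0,0,0,0,0,0],[1,0,0,0,0,0,0],[1,0,0,0,0,0,0],[1,0,0,0,0,0,0]])

```text
time: 5.95
tool_pos: [0.5237, 0.1555, 0.1065]
tool_rot: [-0.404, 0.407, -0.579, 0.58]
contact_force: [-5.8, -5.3, 8.1]
gripper_width: 0.112
```

```bash
python3 - <<'E'
from h import *
s=manip.state();print(s['tool_pos'],s['contact_force'],s['ft_torque'],s['gripper_width']*85,goto([.5254,.1559,.105],-20,s))
E
```

```text
[0.52371909 0.15550175 0.10650667] [-5.76772519 -5.34575829  8.08392772] [-0.87760639  1.1612603  -0.07539332] 9.529718431464472 {'shift': array([-1. ,  1.5,  1.4]), 'head': np.float64(-20.1), 'tilt': array([-0.0026, -0.0033, -1.    ]), 'j': array([ 0.15, -0.03,  1.9 , -0.  ,  1.27,  0.5 ]), 'turn_y_deg': np.float64(-0.1), 'M': [[-0.343, -0.003, 0.939], [-0.939, -0.003, -0.343], [0.004, -1.0, -0.001]]}
```

>>> apply_moves(moves=[[-1,0,0,0,0,0,0],[-1,0,0,0,0,0,0],[-1,0,0,0,0,0,0],[-1,0,0,0,0,0,0],[-1,0,0,0,0,0,0],[-1,0,-25,0,0,0,0],[-1,0,-40,0,0,0,0],[-1,0,-40,0,0,0,0],[-1,0,-40,0,0,0,0],[-1,0,0,0,0,0,0],[-1,0,0,0,0,0,0]])

```text
time: 7.05
tool_pos: [0.5251, 0.157, 0.2515]
tool_rot: [-0.406, 0.404, -0.579, 0.58]
contact_force: [0.7, -0.4, -1.0]
gripper_width: 0.999
```

```bash
python3 - <<'E'
from h import *
s=manip.state();f=manip.grab_frame('wrist');cv2.imwrite('pics/w2.png',f)
import pickle;pickle.dump(s,open('w2.pkl','wb'))
print(s['time'],goto([.6,-.2265,.2],None,s))
u,v=w2px('wrist',[[.5235,.1565,.1]],s)[0].astype(int);print(u,v)
x0=u-40;y0=v-30
cv2.imwrite('pics/w2c.png',cv2.resize(cv2.convertScaleAbs(f[y0:y0+60,x0:x0+80],alpha=1.6,beta=-20),None,fx=10,fy=10,interpolation=cv2.INTER_CUBIC))
E
```

```text
7.05 {'shift': array([334.6,  51.6, 201.7]), 'head': np.float64(-20.0), 'tilt': array([ 2.8e-03,  5.0e-04, -1.0e+00]), 'j': array([ 0.15, -0.15,  1.76,  0.  ,  1.52,  0.5 ])}
275 190
```

View pics/w2c.png

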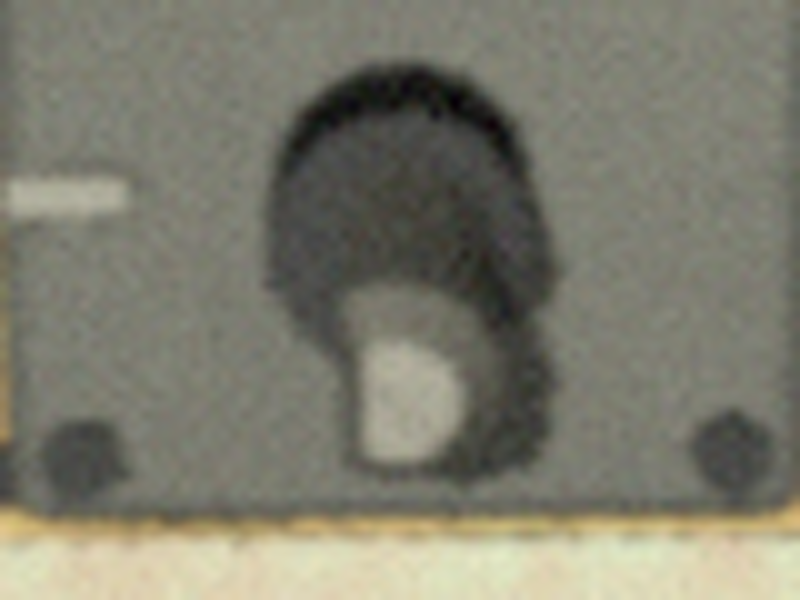

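The flat now faces left to the rib, parallel to the block edges, so the shaft is at about 0. Next is the collar.

>>> apply_moves(moves=[[-1,33.5,3,20.2,0,0,0],[-1,33.5,3,20.2,0,0,0],[-1,33.5,3,20.2,0,0,0],[-1,33.5,3,20.2,0,0,0],[-1,33.5,3,20.2,0,0,0],[-1,33.5,3,20.2,0,0,0],[-1,33.5,3,20.2,0,0,0],[-1,33.5,3,20.2,0,0,0],[-1,33.5,3,20.2,0,0,0],[-1,33.5,3,20.2,0,0,0],[-1,0,0,0,0,8.1,0],[-1,0,0,0,0,8.1,0],[-1,0,0,0,0,8.1,0],[-1,0,0,0,0,8.1,0],[-1,0,0,0,0,8.1,0],[-1,0,0,0,0,8.0,0],[-1,0,0,0,0,0,0],[-1,0,0,0,0,0,0]])

```text
time: 8.9
tool_pos: [0.5986, -0.2267, 0.2181]
tool_rot: [0.132, -0.133, 0.695, -0.694]
contact_force: [0.1, -0.2, -0.1]
gripper_width: 0.999
```

```bash
python3 - <<'E'
from h import *
s=manip.state();f=manip.grab_frame('wrist');cv2.imwrite('pics/w3.png',f)
import pickle;pickle.dump(s,open('w3.pkl','wb'))
print(s['time'],goto([.6,-.2265,.02],-68.4,s))
u,v=w2px('wrist',[[.6,-.2265,.02]],s)[0].astype(int)
x0=u-50;y0=max(0,v-37);print(x0,y0)
cv2.imwrite('pics/w3c.png',cv2.resize(f[y0:y0+75,x0:x0+100],None,fx=8,fy=8,interpolation=cv2.INTER_CUBIC))
E
```

```text
8.9 {'shift': array([ -1.8, 198.1,   0.8]), 'head': np.float64(-68.4), 'tilt': array([-0.0028,  0.0015, -1.    ]), 'j': array([-0.48,  0.09,  1.58,  0.  ,  1.47,  0.72]), 'turn_y_deg': np.float64(0.0), 'M': [[-0.93, -0.003, 0.368], [-0.368, 0.001, -0.93], [0.002, -1.0, -0.002]]}
228 138
```

View pics/w3c.png

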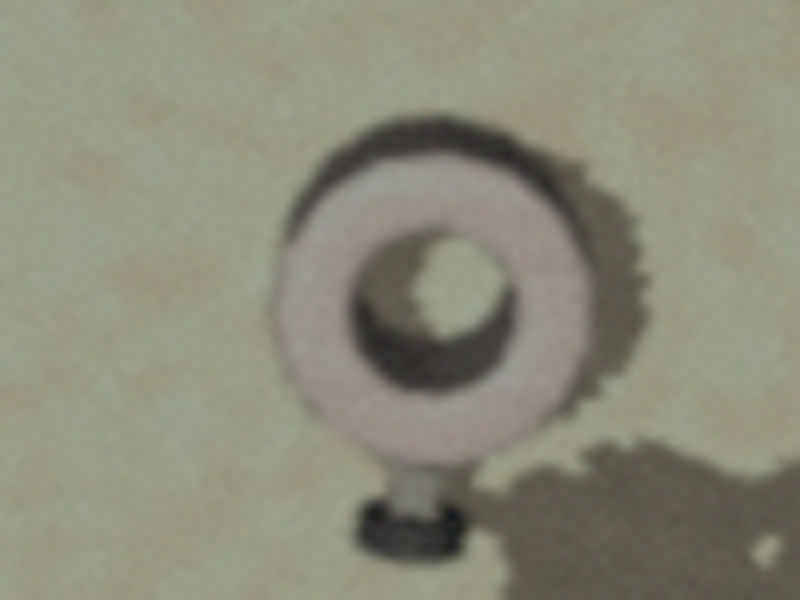

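The collar's top face is centred at crop (436,308), and its pin head's at (412,530).

```bash
python3 - <<'E'
from h import *
import pickle;s=pickle.load(open('w3.pkl','rb'))
p=lambda x,y,z:px2w('wrist',(228+x/8-.44,138+y/8-.44),z,s)
c=p(436,308,.03);h=p(412,528,.016);d=c-h
print(c,h,np.linalg.norm(d[:2]),np.degrees(np.arctan2(d[1],d[0])),np.linalg.norm(p(280,308,.03)-p(592,308,.03)))
c[2]=.022
print(goto(c,np.degrees(np.arctan2(d[1],d[0]))-90))
E
```

```text
[ 0.60284893 -0.22887704  0.03      ] [ 0.57326937 -0.2376322   0.016     ] 0.03084806669575206 16.488072895081668 0.0359913192426854
{'shift': array([ -3.3, 196.5,   3.8]), 'head': np.float64(-68.4), 'tilt': array([-0.0021,  0.0011, -1.    ]), 'j': array([-0.48,  0.09,  1.58,  0.  ,  1.47,  0.72]), 'turn_y_deg': np.float64(5.1), 'M': [[-0.93, -0.002, 0.368], [-0.368, 0.001, -0.93], [0.002, -1.0, -0.002]]}
```

>>> apply_moves(moves=[[-1,0,0,0,0,5.1,0],[-1,-3.4,40,3.3,0,0,0],[-1,0,40,0,0,0,0],[-1,0,40,0,0,0,0],[-1,0,40,0,0,0,0],[-1,0,24,0,0,0,0],[-1,0,10,0,0,0,0],[-1,0,0,0,0,0,0],[0.5,0,0,0,0,0,0],[1,0,0,0,0,0,0],[1,0,0,0,0,0,0],[1,0,0,0,0,0,0],[1,0,0,0,0,0,0],[1,0,0,0,0,0,0],[1,0,0,0,0,0,0]])

```text
time: 10.45
tool_pos: [0.6035, -0.2293, 0.0261]
tool_rot: [0.101, -0.101, 0.7, -0.7]
contact_force: [0.7, -0.1, 0.0]
gripper_width: 0.003
```

```bash
python3 - <<'E'
from h import *
s=manip.state();print(s['contact_force'],s['gripper_width']*85,goto([.5228,.1567,.2],-20,s))
E
```

```text
[ 0.68420408 -0.13703742  0.00670652] 0.2916528413133971 {'shift': array([ -31.2, -173.9, -393.1]), 'head': np.float64(-73.7), 'tilt': array([-1.e-04,  0.e+00, -1.e+00]), 'j': array([-0.48,  0.29,  1.7 ,  0.  ,  1.15,  0.81]), 'turn_y_deg': np.float64(-53.7), 'M': [[-0.96, -0.0, 0.281], [-0.281, 0.0, -0.96], [0.0, -1.0, -0.0]]}
```

The jaws shut on nothing, so I'll look.

```bash
python3 - <<'E'
from h import *
f=manip.grab_frame('wrist');cv2.imwrite('pics/w4.png',f)
g=manip.grab_frame('scene');cv2.imwrite('pics/s4.png',g)
u,v=w2px('scene',[[.6,-.2265,.02]])[0].astype(int);print(u,v)
b=cv2.resize(g[v-80:v+80,u-60:u+60],(360,480),interpolation=cv2.INTER_CUBIC)
cv2.imwrite('pics/c4.png',np.hstack([cv2.resize(f,(440,330)),cv2.resize(b,(248,330))]))
E
```

```text
221 293
```

View pics/c4.png

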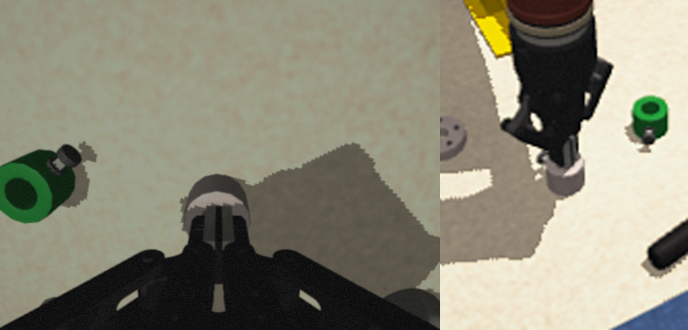

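```bash
python3 - <<'E'
from h import *
s=manip.state()
a=np.radians(16.3);u=np.array([np.cos(a),np.sin(a)])
for uv,z in(((276,223),0),((276,244),.03)):
    p=px2w('wrist',uv,z,s);print(p,'centre',p[:2]-.019*u, 'rel tcp along back',(p[:2]-.019*u-s['tool_pos'][:2])@u)
print(w2px('wrist',[[*(s['tool_pos'][:2]),s['tool_pos'][2]-.019]],s))
f=cv2.imread('pics/w4.png');cv2.imwrite('pics/w4c.png',cv2.resize(cv2.convertScaleAbs(f[200:340,190:370],alpha=1.6),None,fx=4,fy=4,interpolation=cv2.INTER_CUBIC))
E
```

```text
[ 0.61816823 -0.22434601  0.        ] centre [ 0.59993193 -0.22967868] rel tcp along back -0.003513084063822452
[ 0.61953013 -0.22413524  0.03      ] centre [ 0.60129383 -0.2294679 ] rel tcp along back -0.0021467686864931174
[[277.30946187 257.43632504]]
```

View pics/w4c.png

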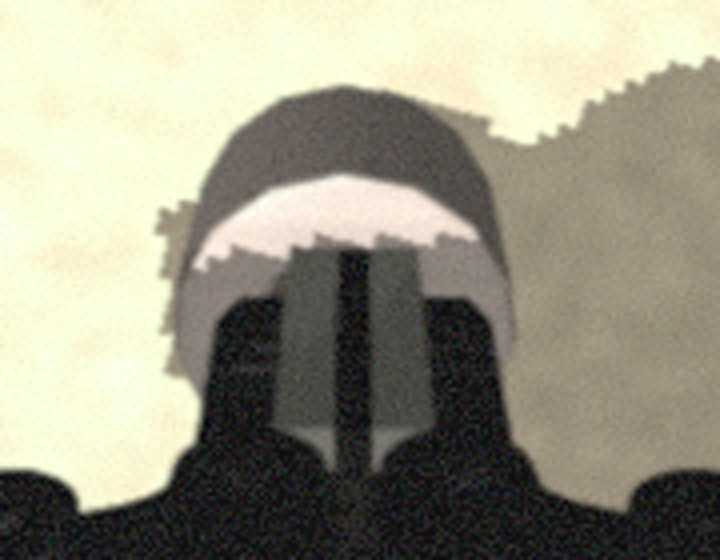

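```bash
python3 - <<'E'
from h import *
c=manip.calibration('wrist');T=np.array(c['T_tool_cam'])
for uv in((277.5,261.5),(277.5,306.5)):
    p=cv2.undistortPoints(np.array([[uv]]),np.array(c['mtx']),np.array(c['distortion']))[0,0]
    d=T[:3,:3]@[p[0],p[1],1]
    for x in(-.011,0): k=(x-T[0,3])/d[0];print(uv,x,'tool y',T[1,3]+d[1]*k,'z/px',k/372)
s=manip.state();print(manip.tcp_to_tips,s['tool_pos'],s['joint_pos'])
E
```

```text
(277.5, 261.5) -0.011 tool y -0.008615379249856142 z/px 0.0004121463312649892
(277.5, 261.5) 0 tool y 0.014394212214857038 z/px 0.0004800447719326225
(277.5, 306.5) -0.011 tool y -0.04255444971734139 z/px 0.00032517946721850557
(277.5, 306.5) 0 tool y -0.025136100458711425 z/px 0.0003787506798834377
0.019 [ 0.60349149 -0.22933448  0.02604667] [-4.78354813e-01  2.92890204e-01  1.69678406e+00  2.42024554e-05
  1.15205454e+00  8.07094642e-01]
```

The collar hasn't moved. The shut fingertips sit just above its top, about 9-15 mm behind the TCP instead of 19 mm ahead of it. That also explains the shaft grip: 9.8 mm means I held the taper. I'll find the tip height by a light touch on the collar's top.

>>> apply_moves(moves=[[1,0,2,0,0,0,0],[1,0,2,0,0,0,0],[1,0,0,0,0,0,0]])

```text
time: 10.85
tool_pos: [0.605, -0.2298, 0.0247]
tool_rot: [-0.101, 0.1, -0.7, 0.7]
contact_force: [-2.9, 2.4, 9.9]
gripper_width: 0.003
```

>>> apply_moves(moves=[[1,0,2,0,0,0,0],[1,0,0,0,0,0,0]])

```text
time: 11.05
tool_pos: [0.6061, -0.2303, 0.0247]
tool_rot: [-0.102, 0.099, -0.699, 0.701]
contact_force: [-4.2, 2.5, 16.0]
gripper_width: 0.0
```

>>> apply_moves(moves=[[1,0,2,0,0,0,0],[1,0,0,0,0,0,0]])

```text
time: 11.25
tool_pos: [0.6073, -0.2307, 0.0247]
tool_rot: [-0.103, 0.098, -0.699, 0.701]
contact_force: [-4.7, 3.3, 22.4]
gripper_width: 0.001
```

The shut tips touch the 30 mm collar top at TCP z = 24.7 mm, so they really end about 5 mm behind the TCP. I'll regrip the collar about 23 mm lower.

>>> apply_moves(moves=[[1,0,-20,0,0,0,0],[-1,2,0,0,0,0,0],[-1,0,0,0,0,0,0],[-1,0,0,0,0,0,0],[-1,0,0,0,0,0,0],[-1,0,0,0,0,0,0],[-1,0,15,0,0,0,0],[-1,0,10,0,0,0,0],[-1,0,5,0,0,0,0],[-1,0,3,0,0,0,0],[-1,0,2,0,0,0,0],[-1,0,0,0,0,0,0]])

```text
time: 12.45
tool_pos: [0.6016, -0.2299, 0.0029]
tool_rot: [0.1, -0.101, 0.7, -0.7]
contact_force: [0.0, 0.6, 0.3]
gripper_width: 1.0
```

>>> apply_moves(moves=[[0.3,0,0,0,0,0,0],[1,0,0,0,0,0,0],[1,0,0,0,0,0,0],[1,0,0,0,0,0,0],[1,0,0,0,0,0,0],[1,0,0,0,0,0,0],[1,0,0,0,0,0,0]])

```text
time: 13.15
tool_pos: [0.6022, -0.2302, 0.0038]
tool_rot: [-0.101, 0.1, -0.7, 0.7]
contact_force: [0.4, 0.2, 3.9]
gripper_width: 0.411
```

```bash
python3 - <<'E'
from h import *
s=manip.state();print(s['contact_force'],s['gripper_width']*85,goto([.5228,.1567,.2],70,s))
f=manip.grab_frame('wrist');cv2.imwrite('pics/w5.png',f)
E
```

```text
[0.4390046  0.17706297 3.86137447] 34.910236280649045 {'shift': array([ -32.9, -196.5, -393.4]), 'head': np.float64(-73.7), 'tilt': array([ 1.2e-03, -6.0e-04, -1.0e+00]), 'j': array([-0.48,  0.32,  1.71,  0.  ,  1.11,  0.8 ]), 'turn_y_deg': np.float64(36.3), 'M': [[-0.96, 0.001, 0.281], [-0.281, -0.001, -0.96], [-0.001, -1.0, 0.001]]}
```

Gripped: 35 mm reads about 3 mm low, like the shaft did. Lifting and carrying it over the shaft.

>>> apply_moves(moves=[[1,0,-20,0,0,0,0],[1,0,-40,0,0,0,0],[1,0,-40,0,0,0,0],[1,0,-40,0,0,0,0],[1,0,-40,0,0,0,0],[1,-3,-1.6,-39.3,0,0,0],[1,-3.3,-1.6,-39.3,0,0,0],[1,-3.3,-1.6,-39.3,0,0,0],[1,-3.3,-1.6,-39.3,0,0,0],[1,-3.3,-1.6,-39.3,0,0,0],[1,-3.3,-1.6,-39.3,0,0,0],[1,-3.3,-1.6,-39.3,0,0,0],[1,-3.3,-1.6,-39.3,0,0,0],[1,-3.3,-1.6,-39.3,0,0,0],[1,-3.3,-1.6,-39.3,0,0,0],[1,0,0,0,0,8,0],[1,0,0,0,0,8,0],[1,0,0,0,0,8,0],[1,0,0,0,0,8,0],[1,0,0,0,0,4.3,0]])

```text
time: 15.2
tool_pos: [0.5215, 0.1563, 0.1977]
tool_rot: [0.125, -0.123, -0.696, 0.696]
contact_force: [0.4, 0.5, -0.7]
gripper_width: 0.41
```

>>> apply_moves(moves=[[1,0,0,0,0,0,0],[1,0,0,0,0,0,0]])

```text
time: 15.4
tool_pos: [0.5219, 0.1563, 0.1982]
tool_rot: [0.122, -0.121, -0.696, 0.697]
contact_force: [-0.2, 0.7, -1.3]
gripper_width: 0.412
```

```bash
python3 - <<'E'
from h import *
import pickle
s=manip.state();f=manip.grab_frame('wrist');cv2.imwrite('pics/w6.png',f);pickle.dump(s,open('w6.pkl','wb'))
g=manip.grab_frame('scene');cv2.imwrite('pics/s6.png',g)
print(s['contact_force'],s['gripper_width']*85,goto([.5228,.1567,.15],70,s))
u,v=w2px('scene',[s['tool_pos']])[0].astype(int);print(u,v)
b=cv2.resize(g[v-70:v+90,u-55:u+55],None,fx=3.5,fy=3.5,interpolation=cv2.INTER_CUBIC)
a=cv2.resize(f[190:350,190:370],None,fx=2.2,fy=3.5*160/160,interpolation=cv2.INTER_CUBIC)
a=cv2.resize(f[190:370,185:375],(400,379),interpolation=cv2.INTER_CUBIC)
a=cv2.copyMakeBorder(a,0,b.shape[0]-a.shape[0],0,0,cv2.BORDER_CONSTANT)
cv2.imwrite('pics/c6.png',np.hstack([cv2.convertScaleAbs(a,alpha=1.5),cv2.convertScaleAbs(b,alpha=1.2)]))
E
```

```text
[-0.2225772   0.71033779 -1.31079764] 35.059338106172 {'shift': array([-0.8, 48.2, -0.7]), 'head': np.float64(-109.9), 'tilt': array([-1.5e-03, -3.0e-04, -1.0e+00]), 'j': array([ 0.15, -0.12,  1.83, -0.  ,  1.43,  2.07]), 'turn_y_deg': np.float64(0.1), 'M': [[-0.941, -0.002, -0.34], [0.34, -0.0, -0.941], [0.001, -1.0, 0.001]]}
346 146
```

View pics/c6.png

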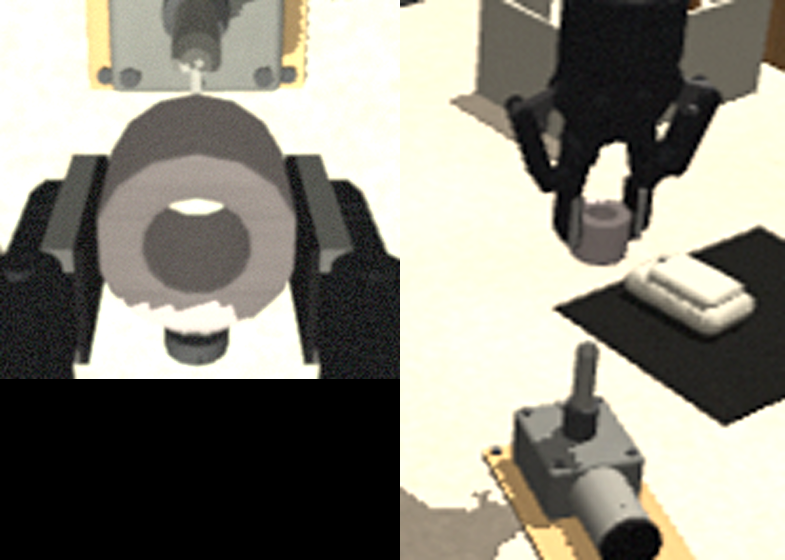

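The collar is held level, with its pin to the front (wrist crop (196,340)). I'll check its real height and centring in both views.

```bash
python3 - <<'E'
from h import *
import pickle;s=pickle.load(open('w6.pkl','rb'))
print('scene obs collar top (350.1,136.9); shaft top (344.4,174.6)')
for z in(.2,.22,.224,.24,.25):print(z,w2px('scene',[[.522,.1563,z]])[0])
for a in((.5228,.1567,.125),(.525,.155,.125),(.522,.16,.125)):print(a,w2px('scene',[a])[0])
# wrist: fit collar top ring in tool frame
c=manip.calibration('wrist');T=np.array(c['T_tool_cam'])
U=lambda x,y:cv2.undistortPoints(np.array([[[185+x*.475,190+y*.4749]]]),np.array(c['mtx']),np.array(c['distortion']))[0,0]
def tool(uv,y):
    p=U(*uv);d=T[:3,:3]@[p[0],p[1],1];k=(y-T[1,3])/d[1];return (T[:3,3]+d*k)*1000
for y in(-.026,-.016,-.008,-.002):
    l,r,t,b,bt,bb,bl,br=[tool(q,y) for q in((98,235),(295,235),(196,155),(196,318),(196,198),(196,292),(143,245),(250,245))]
    print(y,'W',r[2]-l[2],'H',b[0]-t[0],'bore',br[2]-bl[2],bb[0]-bt[0],'cx',(b[0]+t[0])/2,(bt[0]+bb[0])/2,'cz',(r[2]+l[2])/2)
# shaft tip in tool frame, for assumed bias of z
for bz in(0,.012,.024):
    y=s['tool_pos'][2]+bz-.125;print('shaft tip',bz,tool((195,60),y))
E
```

```text
scene obs collar top (350.1,136.9); shaft top (344.4,174.6)
0.2 [346.97233952 146.04347214]
0.22 [347.80096301 138.27572   ]
0.224 [347.96893223 136.70146402]
0.24 [348.64846467 130.33384181]
0.25 [349.07950169 126.29572589]
(0.5228, 0.1567, 0.125) [344.37469832 173.8196487 ]
(0.525, 0.155, 0.125) [344.44401502 174.47170682]
(0.522, 0.16, 0.125) [345.20943621 173.23008568]
-0.026 W 35.271178496576916 H 33.68231957148583 bore 19.23463994114634 19.56369995561366 cx -1.783307270529808 -0.5037271189761992 cz 0.29545820453099836
-0.016 W 38.15553078051745 H 36.43674058959441 bore 20.807580795685794 21.163550174816773 cx 4.45352925915344 5.837748951826329 cz 0.28962020989200354
-0.008 W 40.46301260766989 H 38.64027740408124 bore 22.065933479317362 22.4434303501793 cx 9.442998482900048 10.910929808468383 cz 0.284949814180802
-0.002 W 42.19362397803422 H 40.29293001494638 bore 23.009697992041033 23.40334048170119 cx 13.185100400709997 14.715815450949902 cz 0.2814470173974044
shaft tip 0 [-1.72015706 73.22294491 -0.20347242]
shaft tip 0.012 [ 2.4149643  85.22294491 -0.23436908]
shaft tip 0.024 [ 6.55008567 97.22294491 -0.26526575]
```

The scene view agrees with the TCP height (collar top seen at z = 0.2235, predicted 0.2244). So the fingers are short and the pose reading is right. The wrist view puts the bore within about 1 mm of the shaft. Lowering in stages.

>>> apply_moves(moves=[[1,-0.4,20,-0.4,0,0,0],[1,0,25,0,0,0,0],[1,0,15,0,0,0,0],[1,0,6,0,0,0,0],[1,0,4,0,0,0,0],[1,0,4,0,0,0,0],[1,0,4,0,0,0,0],[1,0,4,0,0,0,0],[1,0,0,0,0,0,0]])

```text
time: 16.4
tool_pos: [0.5227, 0.1566, 0.1168]
tool_rot: [0.123, -0.122, -0.696, 0.696]
contact_force: [-0.3, -0.3, -1.4]
gripper_width: 0.41
```

>>> apply_moves(moves=[[1,0,8,0,0,0,0],[1,0,8,0,0,0,0],[1,0,8,0,0,0,0],[1,0,6,0,0,0,0],[1,0,4,0,0,0,0],[1,0,2,0,0,0,0],[1,0,0,0,0,0,0]])

```text
time: 17.1
tool_pos: [0.5228, 0.1566, 0.0808]
tool_rot: [0.123, -0.122, -0.696, 0.696]
contact_force: [-0.2, -0.2, -0.8]
gripper_width: 0.412
```

>>> apply_moves(moves=[[1,0,1,0,0,0,0],[1,0,1,0,0,0,0],[1,0,0.7,0,0,0,0],[1,0,0,0,0,0,0],[1,0,0,0,0,0,0]])

```text
time: 17.6
tool_pos: [0.5231, 0.1567, 0.0787]
tool_rot: [-0.122, 0.123, 0.696, -0.696]
contact_force: [-0.7, -0.4, 0.3]
gripper_width: 0.411
```

Seated, with no side load. Now release, rise, turn the jaws 90° to front-back and look.

>>> apply_moves(moves=[[-1,0,0,0,0,0,0],[-1,0,0,0,0,0,0],[-1,0,0,0,0,0,0],[-1,0,0,0,0,0,0],[-1,0,0,0,0,0,0],[-1,0,0,0,0,0,0],[-1,0,-20,0,0,0,0],[-1,0,-40,0,0,0,0],[-1,0,-40,0,0,0,0],[-1,0,0,0,0,0,0]])

```text
time: 18.6
tool_pos: [0.5269, 0.1573, 0.186]
tool_rot: [-0.118, 0.127, 0.698, -0.695]
contact_force: [1.3, -0.1, 1.4]
gripper_width: 0.997
```

>>> apply_moves(moves=[[-1,0,0,0,0,-8.2,0],[-1,0,0,0,0,-8.2,0],[-1,0,0,0,0,-8.2,0],[-1,0,0,0,0,-8.2,0],[-1,0,0,0,0,-8.2,0],[-1,0,0,0,0,-8.2,0],[-1,0,0,0,0,-8.2,0],[-1,0,0,0,0,-8.2,0],[-1,0,0,0,0,-8.2,0],[-1,0,0,0,0,-8.2,0],[-1,0,0,0,0,-8,0],[-1,0,0,0,0,0,0],[-1,0,0,0,0,0,0]])

```text
time: 19.9
tool_pos: [0.5227, 0.1566, 0.178]
tool_rot: [0.405, -0.405, 0.58, -0.58]
contact_force: [-0.9, 0.2, -0.8]
gripper_width: 1.004
```

```bash
python3 - <<'E'
from h import *
import pickle
s=manip.state();f=manip.grab_frame('wrist');cv2.imwrite('pics/w7.png',f);pickle.dump(s,open('w7.pkl','wb'))
print(s['contact_force'],goto([.519,.1582,.075],-20,s))
print(w2px('wrist',[[.523,.1567,.125],[.523,.1567,.105],[.523,.1567,.075]],s))
u,v=w2px('wrist',[[.521,.1572,.1]],s)[0].astype(int);x0=u-60;y0=v-45;print(x0,y0)
cv2.imwrite('pics/w7c.png',cv2.resize(cv2.convertScaleAbs(f[y0:y0+90,x0:x0+120],alpha=1.5),None,fx=6,fy=6,interpolation=cv2.INTER_CUBIC))
E
```

```text
[-0.92415469  0.16845491 -0.81045255] {'shift': array([ -0.2, 103. ,  -4. ]), 'head': np.float64(-20.1), 'tilt': array([-6.e-04, -1.e-04, -1.e+00]), 'j': array([ 0.15, -0.1 ,  1.85,  0.  ,  1.4 ,  0.51]), 'turn_y_deg': np.float64(-0.1), 'M': [[-0.344, -0.001, 0.939], [-0.939, -0.0, -0.344], [0.0, -1.0, -0.001]]}
[[277.68141741 231.63984987]
 [277.69918391 220.24357802]
 [277.72105307 206.24310638]]
214 173
```

View pics/w7c.png

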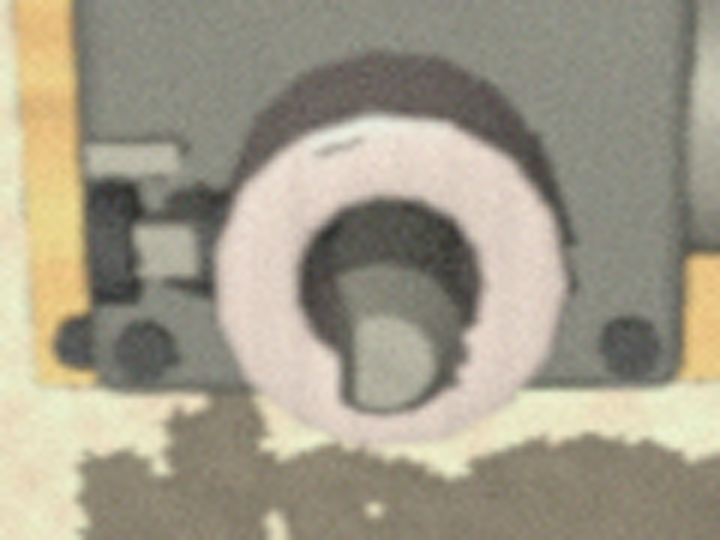

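The collar is seated level over the shaft. The pin head at crop (112,240) points straight to the rib side (front), and the flat is still at the front. Going down to pinch.

>>> apply_moves(moves=[[-1,0,25,-4,0,0,0],[-1,0,30,0,0,0,0],[-1,0,20,0,0,0,0],[-1,0,10,0,0,0,0],[-1,0,8,0,0,0,0],[-1,0,5,0,0,0,0],[-1,0,5,0,0,0,0],[-1,0,0,0,0,0,0]])

```text
time: 20.75
tool_pos: [0.5193, 0.1581, 0.0755]
tool_rot: [-0.406, 0.406, -0.579, 0.579]
contact_force: [-0.1, 1.1, -0.5]
gripper_width: 1.002
```

>>> apply_moves(moves=[[0.2,0,0,0,0,0,0],[1,0,0,0,0,0,0],[1,0,0,0,0,0,0],[1,0,0,0,0,0,0],[1,0,0,0,0,0,0],[1,0,0,0,0,0,0],[1,0,0,0,0,0,0],[1,0,0,0,0,0,0]])

```text
time: 21.55
tool_pos: [0.5183, 0.1586, 0.0769]
tool_rot: [0.405, -0.406, 0.58, -0.578]
contact_force: [-7.4, 0.2, 9.2]
gripper_width: 0.478
```

```bash
python3 - <<'E'
from h import *
s=manip.state();print(s['contact_force'],s['ft_torque'],s['gripper_width']*85,goto([.519,.1582,.075],-20,s))
E
```

```text
[-7.40268417  0.2470799   9.1754382 ] [ 0.17543302  1.36148753 -0.00198249] 40.59891311266165 {'shift': array([0.1, 1.9, 0.8]), 'head': np.float64(-19.9), 'tilt': array([-2.7e-03,  9.0e-04, -1.0e+00]), 'j': array([ 0.16, -0.  ,  1.93,  0.  ,  1.22,  0.51]), 'turn_y_deg': np.float64(0.1), 'M': [[-0.341, -0.003, 0.94], [-0.94, 0.001, -0.341], [0.0, -1.0, -0.003]]}
```

The opening reads 40.6 mm; with the 2.8-3 mm offset seen on both earlier grips that is 43.4-43.6 mm, matching the pin on the flat. I'll relieve the small side load and check.

>>> apply_moves(moves=[[1,0,0,-0.8,0,0,0],[1,0,0,0,0,0,0],[1,0,0,0,0,0,0],[1,0,0,0,0,0,0],[1,0,0,0,0,0,0]])

```text
time: 22.05
tool_pos: [0.5183, 0.1586, 0.077]
tool_rot: [0.406, -0.406, 0.579, -0.579]
contact_force: [-5.4, -0.3, 8.4]
gripper_width: 0.477
```

```bash
python3 - <<'E'
from h import *
s=manip.state();print(s['tool_pos'],s['contact_force'],s['gripper_width']*85)
f=manip.grab_frame('wrist');g=manip.grab_frame('scene')
a=cv2.resize(cv2.convertScaleAbs(f[200:380,180:380],alpha=1.6),(440,396),interpolation=cv2.INTER_CUBIC)
u,v=w2px('scene',[[.523,.157,.09]])[0].astype(int)
b=cv2.resize(g[v-50:v+49,u-40:u+40],(320,396),interpolation=cv2.INTER_CUBIC)
cv2.imwrite('pics/c8.png',np.hstack([a,cv2.convertScaleAbs(b,alpha=1.3)]))
E
```

```text
[0.51829981 0.15857559 0.07695983] [-5.38942329 -0.25541307  8.38418694] 40.58623357285423
```

View pics/c8.png

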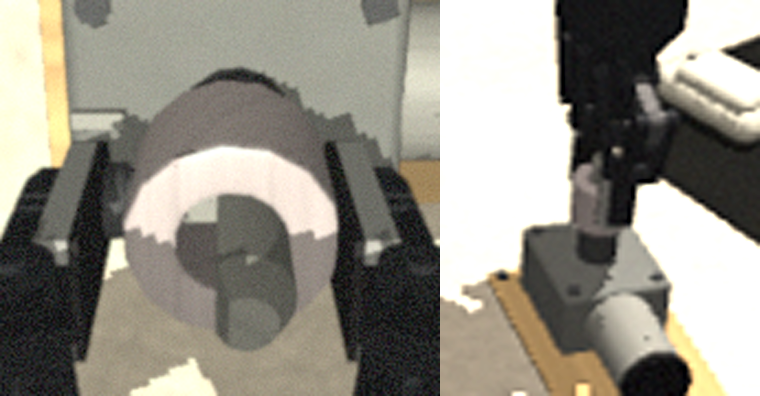

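The collar stands upright on the shoulder. The pin foot (wrist crop (205,210)) touches the flat, the bore's back lies against the shaft, and the pads are on the head and the back. Handing in.

```bash
python3 -c "
from plant import manip
print(manip.job_done());s=manip.state();print(s['time'],s['gripper_width']*85,s['contact_force'])"
```

```text
the job is handed in; nothing more can be done
None
the job is handed in; nothing more can be done
```

The job is handed in at about 22 s: the collar is on the shoulder with its pin to the front, and the gripper is still holding it pinched. I turned the shaft about 41° until its flat faced the front, then set the collar over it. I then re-gripped it from the pin's head to its back.

**Last checks:**
- **Pinch:** the opening read 40.6 mm. Allowing for the roughly 3 mm the gripper under-reads on known sizes, that is about 43.5 mm, which is what the pin gives on the flat.
- **Pictures:** the collar is upright, the pin's foot is against the flat, and the flat is square to the front.
- **Forces:** the remaining load on the tool was small, about 5 N sideways and 8 N upward. I could not read the finger-to-collar force directly.

**What disagreed:** the shut fingertips end about 5 mm behind the TCP, not 19 mm ahead as stated. My first close therefore shut just above the collar without moving it. I found the true height with a touch of about 22 N on the collar's top, then gripped lower. I did not deliberately touch anything else on the desk, but I took no final picture of the other things.

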